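# Sample canisters to the archive rack in reverse order

## Robot

A 6-joint arm with a two-finger parallel gripper is mounted at the origin on the work surface. World frame = base frame: x ahead of the robot, y to its left, z up, the work surface at z = 0. Lengths are in m, angles in rad, forces in N, time in s.
With the tool pointing down it reaches from about 0.35 to 0.925 m from the base axis. Payload 6.4 kg.
Tool frame: the origin (TCP) lies at the very end of the fingers, on their centre line; the grasp point (between the pads) lies 19 mm behind it; x points along the fingers, y is the direction in which the jaws open and shut, and the axes are right-handed (so a half turn about x gives the same grasp; the last joint's range is limited). The gripper opens to 85 mm and grips with 20 to 120 N. Pads are 22 mm wide; open, the fingers measure 114 mm over their backs; the gripper's body (76 mm by 85 mm) begins 54 mm behind the grasp point. The pads swing forward as they close: fully open they stand 13 mm farther back than shut.
Start: joints at [1.051, 0.245, 1.558, -0, 1.339, -0.174], TCP at [0.22, 0.612, 0.231] pointing down, gripper open.
Joint ranges: [-3.13, 3.13], [-1.02, 2.26], [0.13, 2.54], [-0.95, 4.09], [0.21, 2.88], [-2.74, 2.74]. Speed limits (rad/s): [2.57, 2.57, 3.14, 3.14, 3.14, 3.14].

## Interface

Orientations are given as a unit quaternion [w, x, y, z].
In Python, from bench import readout, cams, order gives the robot as it stands.
- The arm moves only by the tool send_rows, never from a script. Its argument "increments" is a list of rows, each an object with "slide": the shift along the tool's x, y, z in mm, a list of three; "delta_rot": the turn, a rotation vector about the tool's x, y, z in rad, a list of three. In form: [{"slide": [tx, ty, tz], "delta_rot": [wx, wy, wz]}, ...]. A call has 1 to 20 rows; each row shifts and turns the commanded pose from where the row before left it, along the tool's axes as they then stand; what a row does not reach is not made up. A row lasts 1/12 s, in which the tool goes at most 41.7 mm and 7.16 degrees, less where a joint would pass 70% of its speed; a pose out of reach is approached as far as the arm can. A call with a gripper value outside its range is refused whole. "claw" is the finger opening in mm, from 0 to 85.4, set as the call begins (left out, the last holds). The fingers move at their own pace and stop on an object; the grip force is fixed at half the most. Time passes only in rows, so rows that do not move let the fingers close. It gives the time, the measured TCP pose, the force and the opening at its end, in the units of the state.
- readout.sense(): the state, without advancing time (a new reading comes with each control period).
- cams.capture(name): name is "scene" or "side" or "wrist"; returns the picture (384x512x3 uint8, blue, green, red); there is no depth.
- cams.get_calibration(name): a dict with "mtx" (3x3 intrinsics, pixels), "R" (3x3) and "t" (3): a world point X has camera coordinates R X + t. Camera axes: x right, y down, z forward; pixel columns grow to the right and rows downward; lengths in m; the calibration is good to about 2 mm. A picture is of the moment at which its call begins: read the wrist's pose just before it. get_calibration takes no time and is no camera call; for the wrist camera it gives the pose at the moment of the call.
- order.hand_in(): hands the job in, once; it reports no verdict.
The state is a dict: "time": time; "joints": joint angles; "qd": joint speeds; "joint_torque": joint torques, N m; "position": TCP position; "orientation": TCP orientation; "wrist_force": force on the tool from outside, world axes, zero at the start; "ft_torque": the same for the moment, N m; "gripper_width": opening from 0.0 (shut) to 1.0 (fully open).
Only numpy, scipy, OpenCV 4.12 (cv2) and the standard library are available. Lean on these libraries where they do the work, as an engineer would, in place of code of your own. Each camera call takes 0.05 s, during which the arm holds its last target.

## Task

Move the four sample canisters from the steel rack into the wooden rack in reverse order: the canister that started next to the steel rack's black end block goes into the pocket farthest from the wooden rack's black end block, and so on, until the one that started farthest from the steel rack's block is next to the wooden rack's block. Seat each one fully down and upright in its own pocket, turned so that it fits, and never tip one over on the way.

Things in the scene. Friction and masses are not known exactly. Their poses are not given: they have to be found in the camera images.
- orange_canister (a point): Small closed sample canister, flat-sided, white with orange lid and orange band near its foot; 36 mm (its x) by 54 mm (its y) by 76 mm high, about 0.12 kg, loose. The point is its centre, 38 mm above its underside; its z is up. It starts in a pocket of the steel rack, its 36 mm side along the row; its two end faces, 54 mm apart, stand free for gripping.
- blue_canister (a point): Small closed sample canister, flat-sided, white with blue lid and blue band near its foot; 36 mm (its x) by 54 mm (its y) by 76 mm high, about 0.12 kg, loose. The point is its centre, 38 mm above its underside; its z is up. It starts in a pocket of the steel rack, its 36 mm side along the row; its two end faces, 54 mm apart, stand free for gripping.
- green_canister (a point): Small closed sample canister, flat-sided, white with green lid and green band near its foot; 36 mm (its x) by 54 mm (its y) by 76 mm high, about 0.12 kg, loose. The point is its centre, 38 mm above its underside; its z is up. It starts in a pocket of the steel rack, its 36 mm side along the row; its two end faces, 54 mm apart, stand free for gripping.
- yellow_canister (a point): Small closed sample canister, flat-sided, white with yellow lid and yellow band near its foot; 36 mm (its x) by 54 mm (its y) by 76 mm high, about 0.12 kg, loose. The point is its centre, 38 mm above its underside; its z is up. It starts in a pocket of the steel rack, its 36 mm side along the row; its two end faces, 54 mm apart, stand free for gripping.
- orange_tag: Flat orange tag, 36 x 18 x 3 mm, fixed on the ledge beside the steel rack's pockets, directly beside the pocket in which the orange canister starts (same place along the row; 51 mm to the side of the pocket's centre, towards the rack's -y). It stays there. Origin: centre of its underside, 14 mm above the table.
- blue_tag: Flat blue tag, 36 x 18 x 3 mm, fixed on the ledge beside the steel rack's pockets, directly beside the pocket in which the blue canister starts (same place along the row; 51 mm to the side of the pocket's centre, towards the rack's -y). It stays there. Origin: centre of its underside, 14 mm above the table.
- green_tag: Flat green tag, 36 x 18 x 3 mm, fixed on the ledge beside the steel rack's pockets, directly beside the pocket in which the green canister starts (same place along the row; 51 mm to the side of the pocket's centre, towards the rack's -y). It stays there. Origin: centre of its underside, 14 mm above the table.
- yellow_tag: Flat yellow tag, 36 x 18 x 3 mm, fixed on the ledge beside the steel rack's pockets, directly beside the pocket in which the yellow canister starts (same place along the row; 51 mm to the side of the pocket's centre, towards the rack's -y). It stays there. Origin: centre of its underside, 14 mm above the table.
- steel_rack: Full rack: shiny steel, 268 x 102 mm, fixed, the tags' ledge along its -y side. Its row of four pockets runs along its x, centres at x = -90, -30, 30, 90 mm, y = 0. Pockets, heights and black end block (34 mm high, at the -x end, x = -134 mm) are as on the wooden rack; canisters stand in it with their centres 46 mm above the table. Origin: on the table under the middle of the row.
- wood_rack: Empty rack: brown wood, 268 x 78 mm, fixed. Row of four pockets along its x, centres at x = -90, -30, 30, 90 mm, y = 0; each 50 (x) x 68 (y) mm inside, 7 mm spare round a canister set with its 36 mm side along x; floor 8 mm, walls and bars 22 mm above the table; seated canister centre at 46 mm. Black end block at the -x end (x = -134 mm). Origin: on the table under the middle of the row.
Not all that is in view belongs to the job. Leave any purple look-alike of the part that bears blue_canister alone.

How it is judged:
At the end, for the whole second after the job is handed in: Each canister stands in the wooden-rack pocket that mirrors its start (nearest a block becomes farthest): centre within 11 mm of the pocket's centre in x and y, its height 41 to 51 mm, tilt under 0.1 rad, turned to the pocket within 0.35 rad, released, at rest (under 0.02 m/s) (((x of orange_tag in the frame of steel_rack between -0.12 and -0.06 m and x of orange_canister in the frame of wood_rack between 0.079 and 0.101 m) or (x of orange_tag in the frame of steel_rack between -0.06 and 0 m and x of orange_canister in the frame of wood_rack between 0.019 and 0.041 m) or (x of orange_tag in the frame of steel_rack between 0 and 0.06 m and x of orange_canister in the frame of wood_rack between -0.041 and -0.019 m) or (x of orange_tag in the frame of steel_rack between 0.06 and 0.12 m and x of orange_canister in the frame of wood_rack between -0.101 and -0.079 m)) and y of orange_canister in the frame of wood_rack between -0.011 and 0.011 m and z of orange_canister in the frame of wood_rack between 0.041 and 0.051 m and angle between each of orange_canister, blue_canister, green_canister, yellow_canister's own z axis and vertical below 0.1 rad and angle between the x axis of each of orange_canister, blue_canister, green_canister, yellow_canister and the x axis of wood_rack, either way round below 0.35 rad and linear speed of each of canister_orange, canister_blue, canister_green, canister_yellow below 0.02 m/s and contact force between each of canister_orange, canister_blue, canister_green, canister_yellow and the fingers below 0.05 N and ((x of blue_tag in the frame of steel_rack between -0.12 and -0.06 m and x of blue_canister in the frame of wood_rack between 0.079 and 0.101 m) or (x of blue_tag in the frame of steel_rack between -0.06 and 0 m and x of blue_canister in the frame of wood_rack between 0.019 and 0.041 m) or (x of blue_tag in the frame of steel_rack between 0 and 0.06 m and x of blue_canister in the frame of wood_rack between -0.041 and -0.019 m) or (x of blue_tag in the frame of steel_rack between 0.06 and 0.12 m and x of blue_canister in the frame of wood_rack between -0.101 and -0.079 m)) and y of blue_canister in the frame of wood_rack between -0.011 and 0.011 m and z of blue_canister in the frame of wood_rack between 0.041 and 0.051 m and ((x of green_tag in the frame of steel_rack between -0.12 and -0.06 m and x of green_canister in the frame of wood_rack between 0.079 and 0.101 m) or (x of green_tag in the frame of steel_rack between -0.06 and 0 m and x of green_canister in the frame of wood_rack between 0.019 and 0.041 m) or (x of green_tag in the frame of steel_rack between 0 and 0.06 m and x of green_canister in the frame of wood_rack between -0.041 and -0.019 m) or (x of green_tag in the frame of steel_rack between 0.06 and 0.12 m and x of green_canister in the frame of wood_rack between -0.101 and -0.079 m)) and y of green_canister in the frame of wood_rack between -0.011 and 0.011 m and z of green_canister in the frame of wood_rack between 0.041 and 0.051 m and ((x of yellow_tag in the frame of steel_rack between -0.12 and -0.06 m and x of yellow_canister in the frame of wood_rack between 0.079 and 0.101 m) or (x of yellow_tag in the frame of steel_rack between -0.06 and 0 m and x of yellow_canister in the frame of wood_rack between 0.019 and 0.041 m) or (x of yellow_tag in the frame of steel_rack between 0 and 0.06 m and x of yellow_canister in the frame of wood_rack between -0.041 and -0.019 m) or (x of yellow_tag in the frame of steel_rack between 0.06 and 0.12 m and x of yellow_canister in the frame of wood_rack between -0.101 and -0.079 m)) and y of yellow_canister in the frame of wood_rack between -0.011 and 0.011 m and z of yellow_canister in the frame of wood_rack between 0.041 and 0.051 m); the robot touches nothing.
It fails at once if a canister is tipped over (more than 0.7 rad from upright) (angle between any of orange_canister, blue_canister, green_canister, yellow_canister's own z axis and vertical above 0.7 rad).
It also fails if it takes over 109 s, if anything falls off the work surface, if the arm or the gripper's body presses on something with over 40 N, if the wrist force passes 120 N, or if a joint passes its speed limit or range.

## Working session

There is one attempt and no reset: what is moved stays moved. The work goes in short steps, Python scripts to look and compute and a tool call to move; the robot and the scene stay as the last step left them, time stands still between calls to the robot, and variables do not carry over. Pictures are saved under pics/ and viewed, and the job is handed in when it is done.

Besides the shell and the picture viewer there is one more tool, called after "Request:" as name(argument=value, ...) on one line, values as JSON. send_rows: Moves the arm, as the interface text tells. Its arguments: {"type":"object","properties":{"increments":{"type":"array","items":{"type":"object","properties":{"slide":{"type":"array","items":{"type":"number"}},"delta_rot":{"type":"array","items":{"type":"number"}}}}},"claw":{"type":"number"}},"required":["increments"]}

```bash
ls; mkdir -p pics; python3 - <<'E'
from bench import readout,cams
import cv2
print(readout.sense())
for n in ["scene","side","wrist"]:
    im=cams.capture(n); cv2.imwrite(f"pics/{n}0.png",im)
    print(n,cams.get_calibration(n))
E
```

```text
pics
{'time': 0.0, 'joints': array([ 1.05090078e+00,  2.45817089e-01,  1.55901583e+00,  2.67379784e-06,
        1.33870967e+00, -1.74112022e-01]), 'qd': array([ 0.00160001, -0.0004197 , -0.00042001,  0.0018448 ,  0.00026774,
       -0.00151327]), 'joint_torque': array([-4.06334775e-04, -4.29497874e+01, -3.26134121e+01, -1.02894792e-04,
        5.29686949e-03, -5.71858209e-06]), 'position': array([0.22002546, 0.61103223, 0.23017742]), 'orientation': array([ 0.69632913,  0.12099695,  0.69679977, -0.12229295]), 'wrist_force': array([ 0.05189766,  0.06573513, -0.64734181]), 'ft_torque': array([ 0.01831124,  0.0204489 , -0.02552659]), 'gripper_width': 1.0011659767532188}
scene {'mtx': array([[355.72658437,   0.        , 257.43937003],
       [  0.        , 355.72658437, 190.54884541],
       [  0.        ,   0.        ,   1.        ]]), 'R': array([[-0.63948442,  0.76879792, -0.00307331],
       [ 0.61998543,  0.51333042, -0.59338853],
       [-0.45461824, -0.38136813, -0.80491031]]), 't': array([ 0.3726912 , -0.28394434,  1.02347468])}
side {'mtx': array([[406.45494017,   0.        , 249.4834614 ],
       [  0.        , 406.45494017, 194.76803614],
       [  0.        ,   0.        ,   1.        ]]), 'R': array([[-0.9962413 , -0.08323815, -0.02397234],
       [-0.0218043 ,  0.50881611, -0.86059906],
       [ 0.08383218, -0.85684163, -0.50871857]]), 't': array([0.52138182, 0.08520404, 0.73457554])}
wrist {'mtx': array([[287.25462095,   0.        , 255.42041551],
       [  0.        , 287.25462095, 189.53511251],
       [  0.        ,   0.        ,   1.        ]]), 'R': array([[ 3.37829477e-01,  9.41207237e-01, -4.26180864e-04],
       [ 8.99696141e-01, -3.22796756e-01,  2.93852188e-01],
       [ 2.76438236e-01, -9.96553644e-02, -9.55850778e-01]]), 't': array([-0.65019534, -0.03856359,  0.37930858])}
```

View pics/scene0.png

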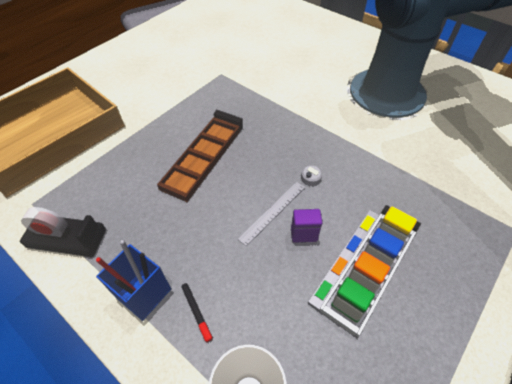

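View pics/side0.png

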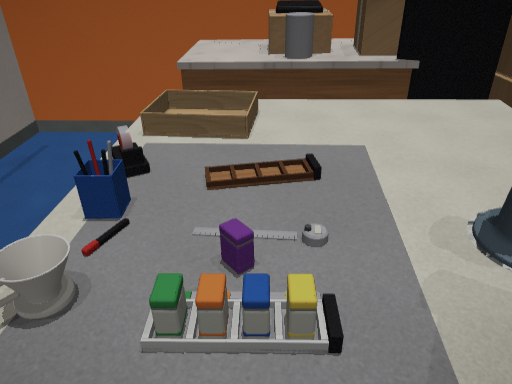

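View pics/wrist0.png

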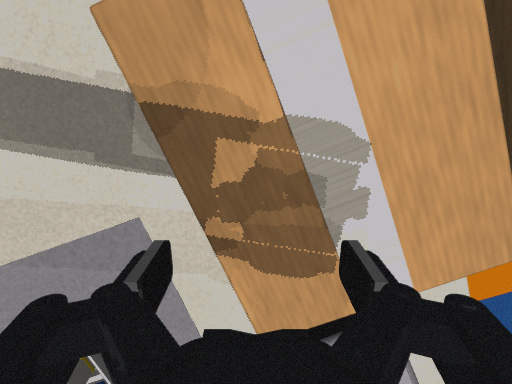

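The scene view shows the steel rack's block at its yellow end (px ~405,215). The row from the block is yellow, blue, orange, green. The wooden rack is at (200,155), with its block at (228,118). A purple look-alike stands at (306,225), which I'll leave alone. Next I'll measure on enlarged crops.

```bash
python3 - <<'E'
import cv2
im=cv2.imread("pics/scene0.png")
cv2.imwrite("pics/z1.png",cv2.resize(im[195:340,300:430],None,fx=4.1,fy=4.1,interpolation=cv2.INTER_CUBIC))
cv2.imwrite("pics/z2.png",cv2.resize(im[100:210,145:255],None,fx=5,fy=5,interpolation=cv2.INTER_CUBIC))
im=cv2.imread("pics/side0.png")
cv2.imwrite("pics/z3.png",cv2.resize(im[260:360,135:350],None,fx=3.7,fy=3.7,interpolation=cv2.INTER_CUBIC))
cv2.imwrite("pics/z4.png",cv2.resize(im[145:195,195:330],None,fx=5.8,fy=5.8,interpolation=cv2.INTER_CUBIC))
E
```

```text
(no output)
```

View pics/z1.png

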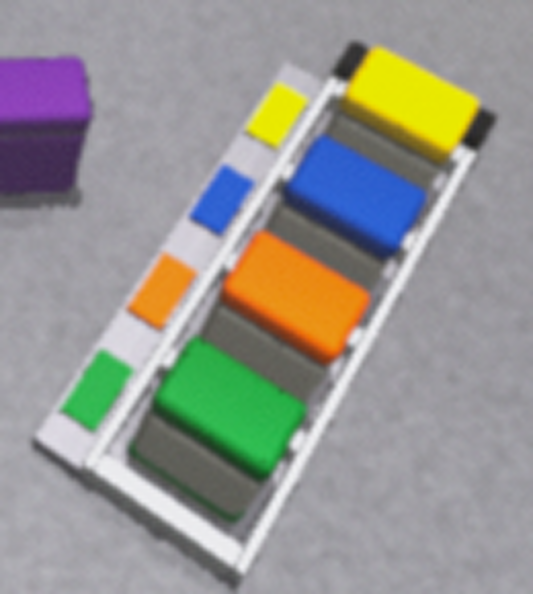

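View pics/z2.png

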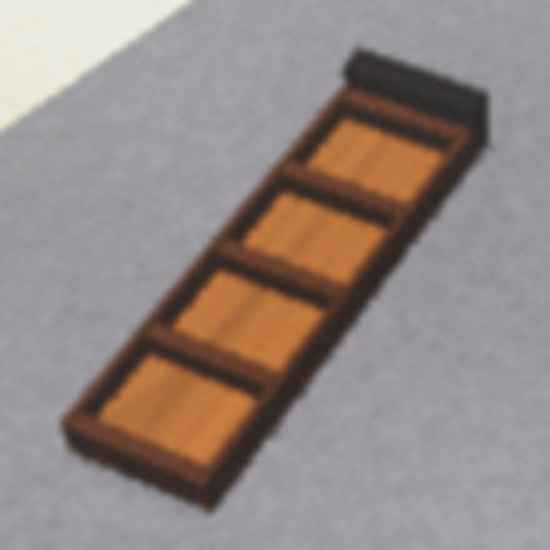

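View pics/z3.png

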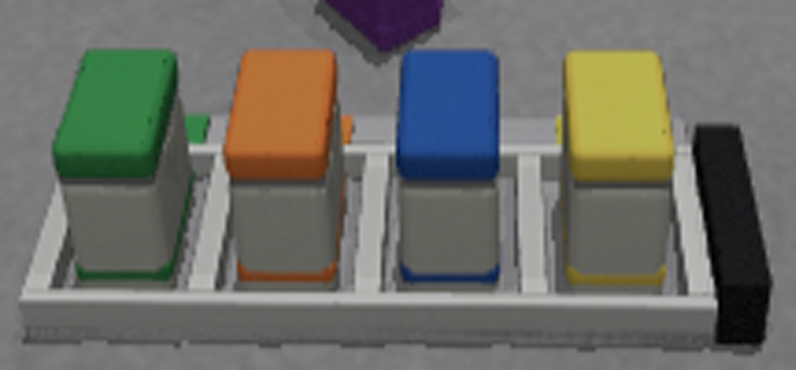

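View pics/z4.png

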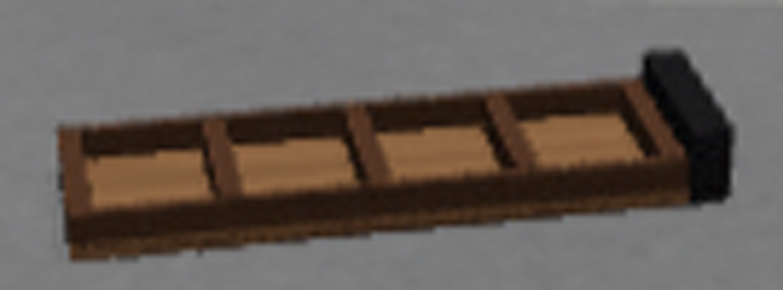

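```bash
cat > h.py <<'E'
import numpy as np,cv2
from bench import readout,cams
def ray(cal,u,v,z):
    K,R,t=cal["mtx"],cal["R"],np.array(cal["t"])
    d=R.T@np.linalg.inv(K)@np.array([u,v,1.]); c=-R.T@t
    return c+d*(z-c[2])/d[2]
HUE={"yellow":(24,36),"blue":(105,125),"orange":(5,18),"green":(50,75)}
def blobs(im,c,box,amin=15):
    h=cv2.cvtColor(im,cv2.COLOR_BGR2HSV); lo,hi=HUE[c]
    m=cv2.inRange(h,(lo,130,60),(hi,255,255)); k=np.zeros_like(m); x0,y0,x1,y1=box; k[y0:y1,x0:x1]=255
    m&=k
    n,l,s,ce=cv2.connectedComponentsWithStats(m)
    return m,l,[(s[i],ce[i],i) for i in range(1,n) if s[i][4]>=amin]
E
python3 - <<'E'
from h import *
np.set_printoptions(precision=4,suppress=True)
cs=cams.get_calibration("scene"); cd=cams.get_calibration("side")
z=lambda x,y,f,ox,oy:((x+.5)/f-.5+ox,(y+.5)/f-.5+oy)
print("wood scene +L,+R,-L,-R")
for p in [(68,428),(212,487),(342,90),(474,130)]: print(ray(cs,*z(*p,5,145,100),.022))
print("wood side ")
for p in [(60,130),(68,213),(640,80),(690,160)]: print(ray(cd,*z(*p,5.8,195,145),.022))
print("steel scene: outer end corners left(ledge) , rail L, R")
for p,h in [((38,437),.014),((90,462),.022),((240,565),.022),((288,65),.014)]: print(ray(cs,*z(*p,4.1,300,195),h))
print("steel side: +near,-near")
for p in [(22,298),(716,298)]: print(ray(cd,*z(*p,3.7,135,260),.022))
im=cv2.imread("pics/scene0.png")
for c in HUE:
    m,l,b=blobs(im,c,(300,195,430,340))
    for s,ce,i in b: print(c,s[4],ce,"tag" if s[4]<200 else "lid",ray(cs,*ce,.017 if s[4]<200 else .084))
im=cv2.imread("pics/side0.png")
# lid top face in side view: brighter top; use top edge corners
E
```

```text
wood scene +L,+R,-L,-R
[ 0.6518 -0.232   0.022 ]
[ 0.6331 -0.1586  0.022 ]
[ 0.4133 -0.2918  0.022 ]
[ 0.3919 -0.2188  0.022 ]
wood side 
[ 0.65   -0.2337  0.022 ]
[ 0.6341 -0.1627  0.022 ]
[ 0.4093 -0.2897  0.022 ]
[ 0.3919 -0.2163  0.022 ]
steel scene: outer end corners left(ledge) , rail L, R
[0.6498 0.1778 0.014 ]
[0.6472 0.2024 0.022 ]
[0.6433 0.2745 0.022 ]
[0.4034 0.1656 0.014 ]
steel side: +near,-near
[0.6449 0.2771 0.022 ]
[0.3975 0.2614 0.022 ]
yellow 485 [400.0309 219.099 ] lid [0.4363 0.2281 0.084 ]
yellow 125 [367.  222.8] tag [0.4368 0.1766 0.017 ]
blue 545 [386.4862 242.0477] lid [0.4966 0.2315 0.084 ]
blue 128 [353.6016 243.3906] tag [0.4967 0.18   0.017 ]
orange 677 [371.5539 266.969 ] lid [0.5567 0.2345 0.084 ]
orange 150 [338.9867 265.6133] tag [0.5565 0.183  0.017 ]
green 680 [355.7029 293.9103] lid [0.6157 0.2379 0.084 ]
green 154 [323.2922 289.6883] tag [0.6161 0.1863 0.017 ]
```

```bash
cat >> h.py <<'E'
from scipy.spatial.transform import Rotation as Ro
S0=np.array([.5237,.2324]); SA=.054
W0=np.array([.5219,-.2255]); WA=.2345
def pk(o,a,s): return o+s*np.array([np.cos(a),np.sin(a)])
def goal(xy,z,a):
    """print turn about tool axes then slide in turned tool axes"""
    st=readout.sense(); q=st["orientation"]; R=Ro.from_quat(np.r_[q[1:],q[0]])
    y=np.array([-np.sin(a),np.cos(a),0]); 
    if R.as_matrix()[:,1]@y<0: y=-y
    x=np.array([0,0,-1.]); T=Ro.from_matrix(np.c_[x,y,np.cross(x,y)])
    print("turn",np.round((R.inv()*T).as_rotvec(),4),"slide mm",np.round(T.inv().apply(np.r_[xy,z]-st["position"])*1e3,1),
      "t",round(st["time"],2),"pos",np.round(st["position"],4),"w",round(st["gripper_width"]*85.4,1),"F",np.round(st["wrist_force"],1),"j",np.round(st["joints"],2))
E
python3 - <<'E'
from h import *
for s in(-.09,-.03,.03,.09): print(pk(S0,SA,s),pk(W0,WA,s))
q=readout.sense()["orientation"];print(Ro.from_quat(np.r_[q[1:],q[0]]).as_matrix())
goal(pk(S0,SA,-.09),.19,SA)
E
```

```text
[0.43383119 0.22754236] [ 0.43436324 -0.2464121 ]
[0.49374373 0.23078079] [ 0.49272108 -0.2324707 ]
[0.55365627 0.23401921] [ 0.55107892 -0.2185293 ]
[0.61356881 0.23725764] [ 0.60943676 -0.2045879 ]
[[-7.21264511e-04  3.38891404e-01  9.40825221e-01]
 [-1.31932392e-03  9.40824324e-01 -3.38892092e-01]
 [-9.99998870e-01 -1.48568406e-03 -2.31475660e-04]]
turn [-0.3997 -0.0005  0.0014] slide mm [  40.4 -394.6  192.7] t 0.15 pos [0.2201 0.6111 0.2304] w 85.9 F [0.1 0.3 0.2] j [ 1.05  0.25  1.56 -0.    1.34 -0.17]
```

Request:
send_rows(increments=[{"slide": [0,0,0],"delta_rot": [-0.1,0,0]},{"slide": [0,0,0],"delta_rot": [-0.1,0,0]},{"slide": [0,0,0],"delta_rot": [-0.1,0,0]},{"slide": [0,0,0],"delta_rot": [-0.1,0,0]},{"slide": [0,-28,14]},{"slide": [0,-28,14]},{"slide": [0,-28,14]},{"slide": [0,-28,14]},{"slide": [0,-28,14]},{"slide": [0,-28,14]},{"slide": [0,-28,14]},{"slide": [5,-28,14]},{"slide": [5,-28,14]},{"slide": [5,-28,14]},{"slide": [5,-28,14]},{"slide": [5,-28,14]},{"slide": [5,-28,14]},{"slide": [10,-30,11]},{"slide": [0,0,0]},{"slide": [0,0,0]}], claw=85)

```text
schema error: expected keys slide, delta_rot
```

```bash
python3 - <<'E'
from h import *
goal(pk(S0,SA,-.09),.04,SA)
im=cams.capture("wrist");cv2.imwrite("pics/w1.png",im)
cal=cams.get_calibration("wrist")
for s in(-.09,-.03,.03,.09):
  p=cal["R"]@np.r_[pk(S0,SA,s),.084]+cal["t"]; p=cal["mtx"]@p; print(p[:2]/p[2])
E
```

```text
turn [-0.3997 -0.0005  0.0014] slide mm [ 190.4 -394.6  192.7] t 0.15 pos [0.2201 0.6111 0.2304] w 85.9 F [0.1 0.3 0.2] j [ 1.05  0.25  1.56 -0.    1.34 -0.17]
[ 45.50966648 409.08153319]
[ 69.98916961 437.23290429]
[ 92.61369742 463.25105812]
[113.58639872 487.36961534]
```

View pics/w1.png

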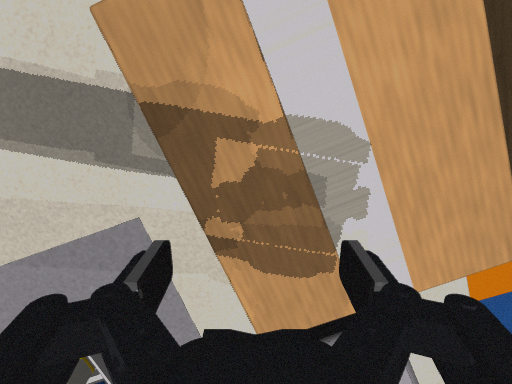

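The call was refused because every row needs both keys. I'll resend it with both.

Request:
send_rows(increments=[{"slide": [0,0,0],"delta_rot": [-0.1,0,0]},{"slide": [0,0,0],"delta_rot": [-0.1,0,0]},{"slide": [0,0,0],"delta_rot": [-0.1,0,0]},{"slide": [0,0,0],"delta_rot": [-0.1,0,0]},{"slide": [0,-28,14],"delta_rot": [0,0,0]},{"slide": [0,-28,14],"delta_rot": [0,0,0]},{"slide": [0,-28,14],"delta_rot": [0,0,0]},{"slide": [0,-28,14],"delta_rot": [0,0,0]},{"slide": [0,-28,14],"delta_rot": [0,0,0]},{"slide": [0,-28,14],"delta_rot": [0,0,0]},{"slide": [0,-28,14],"delta_rot": [0,0,0]},{"slide": [5,-28,14],"delta_rot": [0,0,0]},{"slide": [5,-28,14],"delta_rot": [0,0,0]},{"slide": [5,-28,14],"delta_rot": [0,0,0]},{"slide": [5,-28,14],"delta_rot": [0,0,0]},{"slide": [5,-28,14],"delta_rot": [0,0,0]},{"slide": [5,-28,14],"delta_rot": [0,0,0]},{"slide": [10,-30,11],"delta_rot": [0,0,0]},{"slide": [0,0,0],"delta_rot": [0,0,0]},{"slide": [0,0,0],"delta_rot": [0,0,0]}], claw=85)

```text
time: 1.87
position: [0.4345, 0.2273, 0.1906]
orientation: [0.706, -0.018, 0.707, 0.018]
wrist_force: [-0.6, 0.1, 0.2]
gripper_width: 0.996
```

```bash
python3 - <<'E'
from h import *
goal(pk(S0,SA,-.09),.04,SA)
im=cams.capture("wrist");cv2.imwrite("pics/w2.png",im)
cal=cams.get_calibration("wrist")
for s in(-.09,-.03,.03,.09):
  p=cal["R"]@np.r_[pk(S0,SA,s),.084]+cal["t"]; p=cal["mtx"]@p; print(p[:2]/p[2])
E
```

```text
turn [-0.0029 -0.0015  0.0001] slide mm [150.6   0.3  -0.6] t 1.87 pos [0.4345 0.2273 0.1906] w 85.1 F [-0.6  0.1  0.2] j [ 0.25 -0.09  1.99  0.    1.24 -1.37]
[253.6614354  186.90877668]
[253.76988213 246.16204104]
[253.86542331 298.36395914]
[253.95023328 344.70254447]
```

View pics/w2.png

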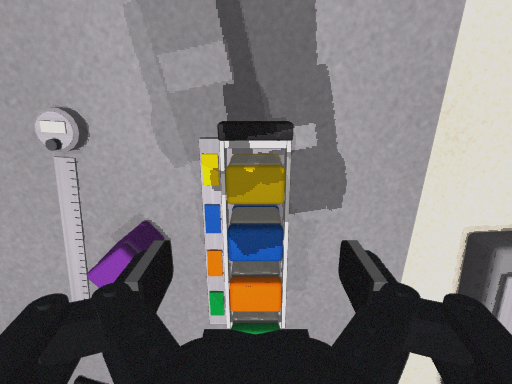

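The wrist view confirms the plan. The yellow lid is at (255,184) against a predicted (254,187), next to the black block, with the purple look-alike well clear at (125,250). I'll descend and grip.

Request:
send_rows(increments=[{"slide": [25,0,0],"delta_rot": [0,0,0]},{"slide": [30,0,0],"delta_rot": [0,0,0]},{"slide": [30,0,0],"delta_rot": [0,0,0]},{"slide": [25,0,0],"delta_rot": [0,0,0]},{"slide": [20,0,0],"delta_rot": [0,0,0]},{"slide": [20,0,0],"delta_rot": [0,0,0]},{"slide": [0,0,0],"delta_rot": [0,0,0]}], claw=85)

```text
time: 2.5
position: [0.431, 0.2289, 0.0378]
orientation: [0.704, -0.02, 0.709, 0.019]
wrist_force: [-0.2, 0.1, -0.4]
gripper_width: 0.995
```

Request:
send_rows(increments=[{"slide": [0,0,0],"delta_rot": [0,0,0]},{"slide": [0,0,0],"delta_rot": [0,0,0]},{"slide": [0,0,0],"delta_rot": [0,0,0]},{"slide": [0,0,0],"delta_rot": [0,0,0]},{"slide": [0,0,0],"delta_rot": [0,0,0]},{"slide": [0,0,0],"delta_rot": [0,0,0]},{"slide": [0,0,0],"delta_rot": [0,0,0]},{"slide": [0,0,0],"delta_rot": [0,0,0]}], claw=40)

```text
time: 3.17
position: [0.436, 0.2293, 0.0433]
orientation: [0.708, -0.019, 0.706, 0.02]
wrist_force: [-0.6, 1.1, 6.8]
gripper_width: 0.628
```

```bash
python3 - <<'E'
from h import *
goal(pk(S0,SA,-.09),.04,SA)
for n in("side","wrist"): im=cams.capture(n);cv2.imwrite(f"pics/g1{n}.png",im)
E
```

```text
turn [ 0.0002  0.0036 -0.0012] slide mm [ 3.3 -1.6 -2.3] t 3.17 pos [0.436  0.2293 0.0433] w 53.6 F [-0.6  1.1  6.8] j [ 0.25  0.14  2.06  0.    0.93 -1.37]
```

View pics/g1side.png

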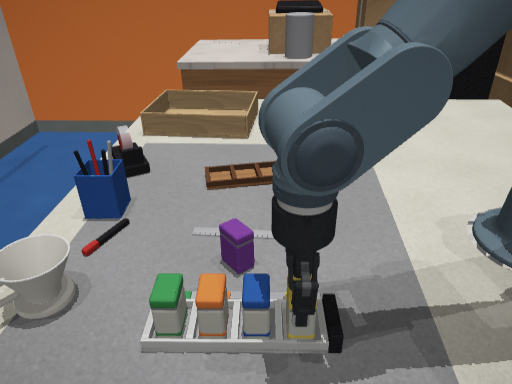

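View pics/g1wrist.png

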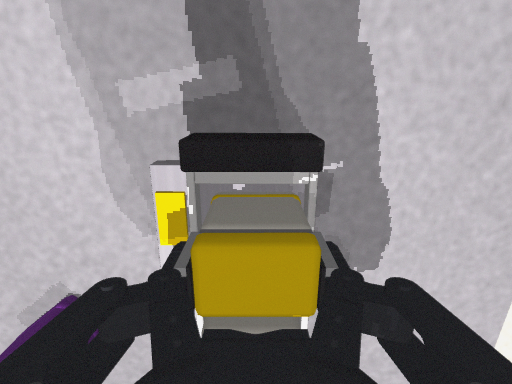

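Gripped at 53.6 mm wide, square on. Now lifting.

Request:
send_rows(increments=[{"slide": [-10,0,0],"delta_rot": [0,0,0]},{"slide": [-20,0,0],"delta_rot": [0,0,0]},{"slide": [-25,0,0],"delta_rot": [0,0,0]},{"slide": [-25,0,0],"delta_rot": [0,0,0]},{"slide": [-25,0,0],"delta_rot": [0,0,0]},{"slide": [-25,0,0],"delta_rot": [0,0,0]},{"slide": [-10,0,0],"delta_rot": [0,0,0]},{"slide": [0,0,0],"delta_rot": [0,0,0]},{"slide": [0,0,0],"delta_rot": [0,0,0]}], claw=40)

```text
time: 4.02
position: [0.434, 0.2284, 0.1809]
orientation: [0.707, -0.019, 0.707, 0.019]
wrist_force: [-0.8, -0.4, -1.8]
gripper_width: 0.62
```

```bash
python3 - <<'E'
from h import *
goal(pk(W0,WA,.09),.18,WA)
for n in("side","wrist"): im=cams.capture(n);cv2.imwrite(f"pics/l1{n}.png",im)
cal=cams.get_calibration("wrist");st=readout.sense();p=st["position"]
m,l,b=blobs(im,"yellow",(170,180,350,345),300)
print([(x[0],x[1]) for x in b])
# expected top height: p.z+ (0.084-0.0433)
zt=p[2]+.084-.0433
for uv in [(193,316),(319,316)]: print(ray(cal,*uv,zt)-p)
E
```

```text
turn [-1.804e-01 -2.000e-04  1.000e-04] slide mm [   0.9 -461.9   70. ] t 4.02 pos [0.434  0.2284 0.1809] w 52.9 F [-0.8 -0.4 -1.8] j [ 0.25 -0.08  2.   -0.    1.22 -1.37]
[(array([  191,   232,   130,    85, 10398], dtype=int32), array([255.47230237, 273.92719754]))]
[ 0.0150999  -0.02541787  0.0407    ]
[0.01211532 0.02887915 0.0407    ]
```

View pics/l1side.png

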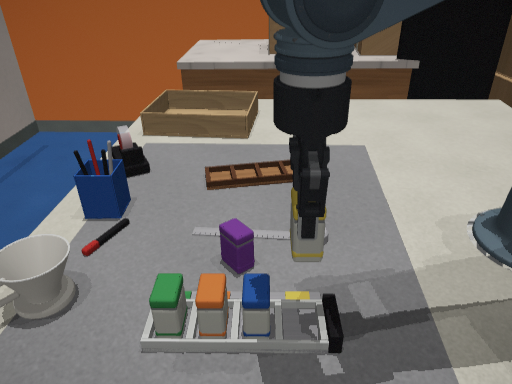

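View pics/l1wrist.png

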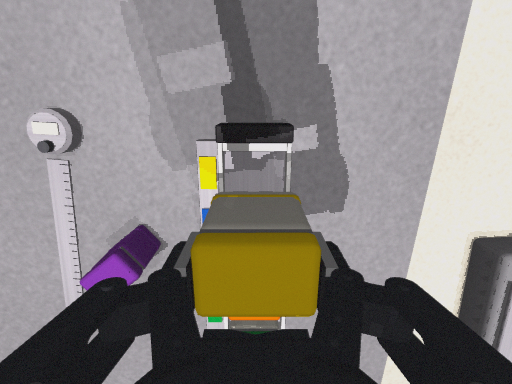

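Request:
send_rows(increments=[{"slide": [0,0,0],"delta_rot": [-0.09,0,0]},{"slide": [0,0,0],"delta_rot": [-0.09,0,0]},{"slide": [0,-12,2],"delta_rot": [0,0,0]},{"slide": [0,-25,4],"delta_rot": [0,0,0]},{"slide": [0,-32,5],"delta_rot": [0,0,0]},{"slide": [0,-32,5],"delta_rot": [0,0,0]},{"slide": [0,-32,5],"delta_rot": [0,0,0]},{"slide": [0,-32,5],"delta_rot": [0,0,0]},{"slide": [0,-32,5],"delta_rot": [0,0,0]},{"slide": [0,-32,5],"delta_rot": [0,0,0]},{"slide": [0,-32,5],"delta_rot": [0,0,0]},{"slide": [0,-32,5],"delta_rot": [0,0,0]},{"slide": [0,-32,5],"delta_rot": [0,0,0]},{"slide": [0,-32,5],"delta_rot": [0,0,0]},{"slide": [0,-32,5],"delta_rot": [0,0,0]},{"slide": [0,-25,4],"delta_rot": [0,0,0]},{"slide": [0,-32,6],"delta_rot": [0,0,0]},{"slide": [0,-16,2],"delta_rot": [0,0,0]},{"slide": [0,0,0],"delta_rot": [0,0,0]},{"slide": [0,0,0],"delta_rot": [0,0,0]}], claw=40)

```text
time: 5.78
position: [0.6116, -0.204, 0.1788]
orientation: [0.701, -0.081, 0.703, 0.083]
wrist_force: [-0.8, 0.6, -0.8]
gripper_width: 0.629
```

```bash
python3 - <<'E'
from h import *
goal(pk(W0,WA,.093),.044,WA)
im=cams.capture("wrist");cv2.imwrite("pics/p1.png",im)
cal=cams.get_calibration("wrist")
for s in(.125,-.125):
 for y in(-.039,.039):
  p=cal["R"]@np.r_[pk(W0,WA,s)+y*np.array([-np.sin(WA),np.cos(WA)]),.022]+cal["t"]; p=cal["mtx"]@p; print(p[:2]/p[2])
E
```

```text
turn [-0.0017 -0.003  -0.0031] slide mm [ 1.348e+02 -1.000e-01  7.000e-01] t 5.78 pos [ 0.6116 -0.204   0.1788] w 53.7 F [-0.8  0.6 -0.8] j [-0.5   0.28  1.61  0.    1.25 -2.3 ]
[218.13981669 202.90094596]
[288.44562242 202.84502927]
[207.23164568 -72.87368985]
[298.4375869  -72.58726385]
```

View pics/p1.png

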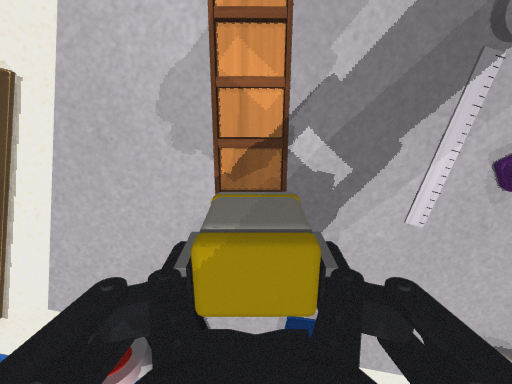

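```bash
python3 - <<'E'
from h import *
cal=cams.get_calibration("wrist")
for s in(.065,.055,.005,-.005,-.055,-.065):
  p=cal["R"]@np.r_[pk(W0,WA,s),.022]+cal["t"]; p=cal["mtx"]@p; print(s,p[:2]/p[2])
im=cv2.imread("pics/p1.png").astype(int); print([(r,im[r,230:275].mean(0).astype(int).sum()) for r in range(0,192) if True][0:192:1])
E
```

```text
0.065 [253.22304246 148.91783663]
0.055 [253.20749063 139.30878258]
0.005 [253.12492655  88.29469165]
-0.005 [253.10738276  77.45485895]
-0.055 [253.01388644  19.68603557]
-0.065 [252.99394194   7.36287232]
[(0, np.int64(381)), (1, np.int64(380)), (2, np.int64(381)), (3, np.int64(381)), (4, np.int64(381)), (5, np.int64(381)), (6, np.int64(253)), (7, np.int64(223)), (8, np.int64(223)), (9, np.int64(225)), (10, np.int64(229)), (11, np.int64(234)), (12, np.int64(234)), (13, np.int64(229)), (14, np.int64(221)), (15, np.int64(223)), (16, np.int64(223)), (17, np.int64(205)), (18, np.int64(107)), (19, np.int64(92)), (20, np.int64(87)), (21, np.int64(88)), (22, np.int64(172)), (23, np.int64(293)), (24, np.int64(352)), (25, np.int64(354)), (26, np.int64(362)), (27, np.int64(373)), (28, np.int64(384)), (29, np.int64(383)), (30, np.int64(384)), (31, np.int64(382)), (32, np.int64(384)), (33, np.int64(384)), (34, np.int64(383)), (35, np.int64(384)), (36, np.int64(385)), (37, np.int64(387)), (38, np.int64(387)), (39, np.int64(391)), (40, np.int64(390)), (41, np.int64(393)), (42, np.int64(397)), (4
[... 2518 characters left out ...]
0, np.int64(256)), (161, np.int64(252)), (162, np.int64(255)), (163, np.int64(247)), (164, np.int64(248)), (165, np.int64(247)), (166, np.int64(242)), (167, np.int64(240)), (168, np.int64(248)), (169, np.int64(250)), (170, np.int64(253)), (171, np.int64(251)), (172, np.int64(256)), (173, np.int64(256)), (174, np.int64(255)), (175, np.int64(257)), (176, np.int64(260)), (177, np.int64(259)), (178, np.int64(262)), (179, np.int64(263)), (180, np.int64(263)), (181, np.int64(264)), (182, np.int64(268)), (183, np.int64(266)), (184, np.int64(265)), (185, np.int64(265)), (186, np.int64(265)), (187, np.int64(264)), (188, np.int64(241)), (189, np.int64(215)), (190, np.int64(129)), (191, np.int64(143))]
```

The bar edges match the prediction within about 1 px (139/148 predicted and seen), so the rack pose is good. Lowering.

Request:
send_rows(increments=[{"slide": [15,0,0],"delta_rot": [0,0,0]},{"slide": [25,0,0],"delta_rot": [0,0,0]},{"slide": [25,0,0],"delta_rot": [0,0,0]},{"slide": [20,0,0],"delta_rot": [0,0,0]},{"slide": [12,0,0],"delta_rot": [0,0,0]},{"slide": [10,0,0],"delta_rot": [0,0,0]},{"slide": [10,0,0],"delta_rot": [0,0,0]},{"slide": [8,0,0],"delta_rot": [0,0,0]},{"slide": [6,0,0],"delta_rot": [0,0,0]},{"slide": [0,0,0],"delta_rot": [0,0,0]},{"slide": [0,0,0],"delta_rot": [0,0,0]}], claw=40)

```text
time: 6.75
position: [0.6128, -0.204, 0.0505]
orientation: [0.702, -0.083, 0.702, 0.083]
wrist_force: [0.6, -0.7, -1.7]
gripper_width: 0.623
```

```bash
python3 - <<'E'
from h import *
goal(pk(W0,WA,.093),.044,WA)
im=cams.capture("side");cv2.imwrite("pics/d1.png",cv2.resize(im[130:230,170:330],None,fx=4.5,fy=4.5))
E
```

```text
turn [-0.0003  0.0002  0.0002] slide mm [ 6.5  0.2 -0.4] t 6.75 pos [ 0.6128 -0.204   0.0505] w 53.2 F [ 0.6 -0.7 -1.7] j [-0.5   0.45  1.66  0.    1.03 -2.3 ]
```

View pics/d1.png

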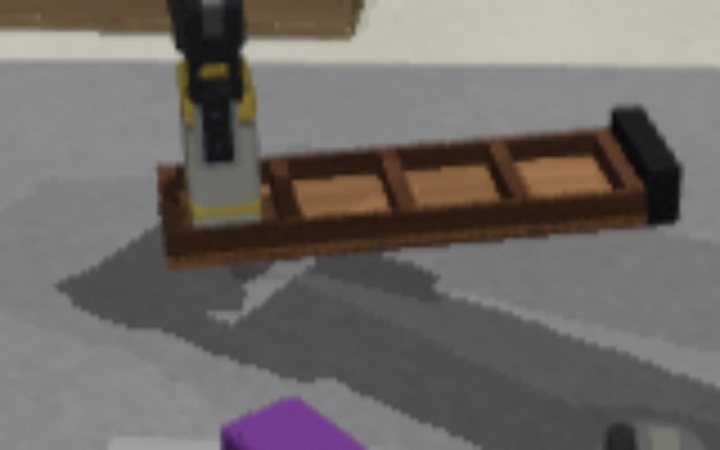

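Request:
send_rows(increments=[{"slide": [3,0,0],"delta_rot": [0,0,0]},{"slide": [3,0,0],"delta_rot": [0,0,0]},{"slide": [0,0,0],"delta_rot": [0,0,0]},{"slide": [0,0,0],"delta_rot": [0,0,0]}], claw=40)

```text
time: 7.13
position: [0.6125, -0.2038, 0.0441]
orientation: [0.702, -0.083, 0.702, 0.083]
wrist_force: [0.2, -0.5, -1.1]
gripper_width: 0.63
```

Request:
send_rows(increments=[{"slide": [0,0,0],"delta_rot": [0,0,0]},{"slide": [0,0,0],"delta_rot": [0,0,0]},{"slide": [0,0,0],"delta_rot": [0,0,0]},{"slide": [0,0,0],"delta_rot": [0,0,0]},{"slide": [0,0,0],"delta_rot": [0,0,0]},{"slide": [0,0,0],"delta_rot": [0,0,0]},{"slide": [-10,0,0],"delta_rot": [0,0,0]},{"slide": [-25,0,0],"delta_rot": [0,0,0]},{"slide": [-30,0,0],"delta_rot": [0,0,0]},{"slide": [-35,0,0],"delta_rot": [0,0,0]},{"slide": [-25,0,0],"delta_rot": [0,0,0]},{"slide": [-15,0,0],"delta_rot": [0,0,0]},{"slide": [0,0,0],"delta_rot": [0,0,0]}], claw=85)

```text
time: 8.22
position: [0.6151, -0.2051, 0.1904]
orientation: [0.705, -0.085, 0.699, 0.081]
wrist_force: [0.1, -0.6, 0.4]
gripper_width: 0.994
```

```bash
python3 - <<'E'
from h import *
goal(pk(S0,SA,-.03),.19,SA)
im=cams.capture("side");cv2.imwrite("pics/e1.png",cv2.resize(im[130:230,170:330],None,fx=4.5,fy=4.5))
im=cams.capture("scene");cv2.imwrite("pics/e1s.png",im)
E
```

```text
turn [0.1804 0.0078 0.0058] slide mm [ 4.000e-01  4.418e+02 -9.760e+01] t 8.22 pos [ 0.6151 -0.2051  0.1904] w 84.9 F [ 0.1 -0.6  0.4] j [-0.5   0.27  1.6  -0.    1.26 -2.3 ]
```

View pics/e1.png

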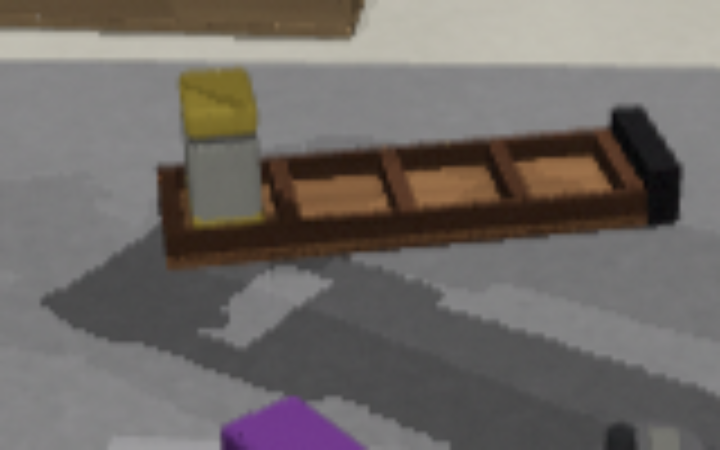

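View pics/e1s.png

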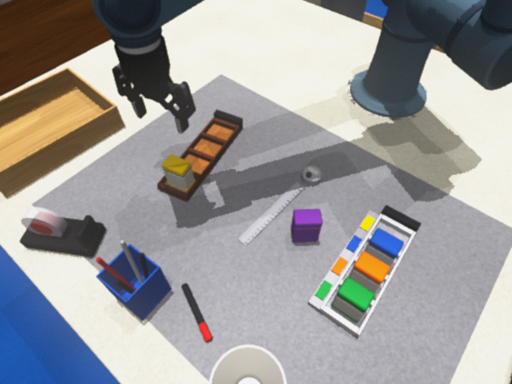

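Yellow stands upright in the far pocket. Next is blue.

Request:
send_rows(increments=[{"slide": [0,0,0],"delta_rot": [0.09,0,0]},{"slide": [0,0,0],"delta_rot": [0.09,0,0]},{"slide": [0,12,-2],"delta_rot": [0,0,0]},{"slide": [0,30,-7],"delta_rot": [0,0,0]},{"slide": [0,32,-7],"delta_rot": [0,0,0]},{"slide": [0,32,-7],"delta_rot": [0,0,0]},{"slide": [0,32,-7],"delta_rot": [0,0,0]},{"slide": [0,32,-7],"delta_rot": [0,0,0]},{"slide": [0,32,-7],"delta_rot": [0,0,0]},{"slide": [0,32,-7],"delta_rot": [0,0,0]},{"slide": [0,32,-7],"delta_rot": [0,0,0]},{"slide": [0,32,-7],"delta_rot": [0,0,0]},{"slide": [0,32,-7],"delta_rot": [0,0,0]},{"slide": [0,32,-7],"delta_rot": [0,0,0]},{"slide": [0,32,-7],"delta_rot": [0,0,0]},{"slide": [0,32,-7],"delta_rot": [0,0,0]},{"slide": [0,16,-5],"delta_rot": [0,0,0]},{"slide": [0,0,0],"delta_rot": [0,0,0]},{"slide": [0,0,0],"delta_rot": [0,0,0]}], claw=85)

```text
time: 9.9
position: [0.4893, 0.2328, 0.1829]
orientation: [0.706, -0.021, 0.708, 0.02]
wrist_force: [-0.2, 0.3, -1.0]
gripper_width: 0.993
```

```bash
python3 - <<'E'
from h import *
goal(pk(S0,SA,-.03),.04,SA)
im=cams.capture("wrist");cal=cams.get_calibration("wrist");cv2.imwrite("pics/w3.png",im)
for c,s in zip(["blue","orange"],(-.03,.03)):
  p=cal["R"]@np.r_[pk(S0,SA,s),.084]+cal["t"]; p=cal["mtx"]@p
  print(p[:2]/p[2],[(x[0],x[1].round(1)) for x in blobs(im,c,(190,100,320,380),300)[2]])
E
```

```text
turn [ 0.004  -0.0024  0.0007] slide mm [142.9  -2.3   4.3] t 9.9 pos [0.4893 0.2328 0.1829] w 84.8 F [-0.2  0.3 -1. ] j [ 0.23  0.04  1.87 -0.    1.23 -1.39]
[252.87146211 194.25979214] [(array([198, 160,  18,  31, 499], dtype=int32), array([206.8, 174.9])), (array([ 222,  172,   61,   40, 2366], dtype=int32), array([252.1, 191.4]))]
[252.8248807  254.44256009] [(array([201, 211,  17,  29, 450], dtype=int32), array([209.1, 225. ])), (array([ 224,  232,   57,   38, 2108], dtype=int32), array([251.9, 250.5]))]
```

View pics/w3.png

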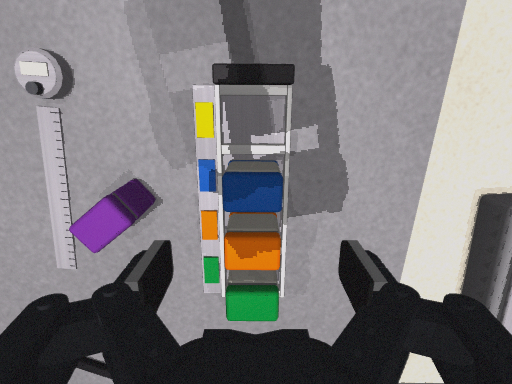

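The blue lid is at (252,191) against a predicted (253,194), inside the rack beside the blue tag; the purple look-alike is at (112,215). Descending on blue.

Request:
send_rows(increments=[{"slide": [15,-1,1],"delta_rot": [0,0,0]},{"slide": [30,-1,1],"delta_rot": [0,0,0]},{"slide": [30,0,0],"delta_rot": [0,0,0]},{"slide": [25,0,0],"delta_rot": [0,0,0]},{"slide": [20,0,0],"delta_rot": [0,0,0]},{"slide": [15,0,0],"delta_rot": [0,0,0]},{"slide": [8,0,0],"delta_rot": [0,0,0]},{"slide": [0,0,0],"delta_rot": [0,0,0]},{"slide": [0,0,0],"delta_rot": [0,0,0]}], claw=85)

```text
time: 10.7
position: [0.4932, 0.2296, 0.0414]
orientation: [0.707, -0.019, 0.707, 0.019]
wrist_force: [1.1, -0.6, 0.3]
gripper_width: 0.994
```

Request:
send_rows(increments=[{"slide": [0,0,0],"delta_rot": [0,0,0]},{"slide": [0,0,0],"delta_rot": [0,0,0]},{"slide": [0,0,0],"delta_rot": [0,0,0]},{"slide": [0,0,0],"delta_rot": [0,0,0]},{"slide": [0,0,0],"delta_rot": [0,0,0]},{"slide": [0,0,0],"delta_rot": [0,0,0]},{"slide": [0,0,0],"delta_rot": [0,0,0]},{"slide": [0,0,0],"delta_rot": [0,0,0]}], claw=40)

```text
time: 11.37
position: [0.4942, 0.2306, 0.0428]
orientation: [0.708, -0.019, 0.706, 0.019]
wrist_force: [-0.7, -0.8, 5.7]
gripper_width: 0.624
```

Request:
send_rows(increments=[{"slide": [-10,0,0],"delta_rot": [0,0,0]},{"slide": [-20,0,0],"delta_rot": [0,0,0]},{"slide": [-25,0,0],"delta_rot": [0,0,0]},{"slide": [-25,0,0],"delta_rot": [0,0,0]},{"slide": [-25,0,0],"delta_rot": [0,0,0]},{"slide": [-25,0,0],"delta_rot": [0,0,0]},{"slide": [-10,0,0],"delta_rot": [0,0,0]},{"slide": [0,0,0],"delta_rot": [0,0,0]},{"slide": [0,0,0],"delta_rot": [0,0,0]}], claw=40)

```text
time: 12.12
position: [0.4925, 0.2302, 0.1808]
orientation: [0.707, -0.019, 0.707, 0.019]
wrist_force: [0.1, -0.3, -1.9]
gripper_width: 0.624
```

```bash
python3 - <<'E'
from h import *
goal(pk(W0,WA,.03),.18,WA)
im=cams.capture("wrist");cv2.imwrite("pics/l2.png",im)
print([(x[0],x[1].round(1)) for x in blobs(im,"blue",(170,100,350,380),300)[2]])
E
```

```text
turn [-0.1802 -0.0005 -0.    ] slide mm [   0.8 -450.1  -47.3] t 12.12 pos [0.4925 0.2302 0.1808] w 53.3 F [ 0.1 -0.3 -1.9] j [ 0.23  0.05  1.87  0.    1.22 -1.4 ]
[(array([200, 157,  18,  32, 520], dtype=int32), array([208.7, 172.4])), (array([  191,   237,   130,    84, 10428], dtype=int32), array([255.4, 278.2]))]
```

View pics/l2.png

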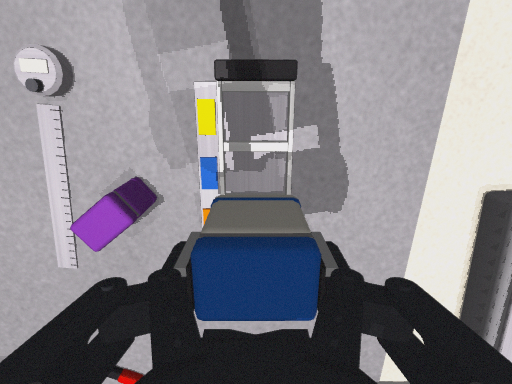

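Request:
send_rows(increments=[{"slide": [0,0,0],"delta_rot": [-0.09,0,0]},{"slide": [0,0,0],"delta_rot": [-0.09,0,0]},{"slide": [0,-12,-2],"delta_rot": [0,0,0]},{"slide": [0,-22,-2],"delta_rot": [0,0,0]},{"slide": [0,-32,-3],"delta_rot": [0,0,0]},{"slide": [0,-32,-3],"delta_rot": [0,0,0]},{"slide": [0,-32,-3],"delta_rot": [0,0,0]},{"slide": [0,-32,-3],"delta_rot": [0,0,0]},{"slide": [0,-32,-3],"delta_rot": [0,0,0]},{"slide": [0,-32,-3],"delta_rot": [0,0,0]},{"slide": [0,-32,-3],"delta_rot": [0,0,0]},{"slide": [0,-32,-3],"delta_rot": [0,0,0]},{"slide": [0,-32,-3],"delta_rot": [0,0,0]},{"slide": [0,-32,-3],"delta_rot": [0,0,0]},{"slide": [0,-32,-3],"delta_rot": [0,0,0]},{"slide": [0,-32,-3],"delta_rot": [0,0,0]},{"slide": [0,-20,-4],"delta_rot": [0,0,0]},{"slide": [0,-12,-2],"delta_rot": [0,0,0]},{"slide": [0,0,0],"delta_rot": [0,0,0]},{"slide": [0,0,0],"delta_rot": [0,0,0]}], claw=40)

```text
time: 13.83
position: [0.5518, -0.2179, 0.1801]
orientation: [0.702, -0.081, 0.703, 0.083]
wrist_force: [-0.5, 0.4, -1.4]
gripper_width: 0.627
```

```bash
python3 - <<'E'
from h import *
goal(pk(W0,WA,.032),.044,WA)
E
```

```text
turn [-0.0021 -0.0014 -0.002 ] slide mm [136.1  -0.5   1.2] t 13.83 pos [ 0.5518 -0.2179  0.1801] w 53.6 F [-0.5  0.4 -1.4] j [-0.57  0.17  1.75  0.    1.23 -2.37]
```

Request:
send_rows(increments=[{"slide": [15,0,1],"delta_rot": [0,0,0]},{"slide": [25,0,0],"delta_rot": [0,0,0]},{"slide": [25,0,0],"delta_rot": [0,0,0]},{"slide": [20,0,0],"delta_rot": [0,0,0]},{"slide": [12,0,0],"delta_rot": [0,0,0]},{"slide": [10,0,0],"delta_rot": [0,0,0]},{"slide": [10,0,0],"delta_rot": [0,0,0]},{"slide": [8,0,0],"delta_rot": [0,0,0]},{"slide": [6,0,0],"delta_rot": [0,0,0]},{"slide": [3,0,0],"delta_rot": [0,0,0]},{"slide": [2,0,0],"delta_rot": [0,0,0]},{"slide": [0,0,0],"delta_rot": [0,0,0]},{"slide": [0,0,0],"delta_rot": [0,0,0]}], claw=40)

```text
time: 14.92
position: [0.5539, -0.2181, 0.0458]
orientation: [0.703, -0.083, 0.702, 0.082]
wrist_force: [0.2, 0.4, -1.3]
gripper_width: 0.625
```

```bash
python3 - <<'E'
from h import *
goal(pk(W0,WA,.032),.044,WA)
im=cams.capture("side");cv2.imwrite("pics/d2.png",cv2.resize(im[130:230,170:330],None,fx=4.5,fy=4.5))
E
```

```text
turn [-0.0004  0.0006  0.0006] slide mm [ 1.8  0.3 -0.8] t 14.92 pos [ 0.5539 -0.2181  0.0458] w 53.4 F [ 0.2  0.4 -1.3] j [-0.57  0.35  1.8   0.    0.99 -2.37]
```

View pics/d2.png

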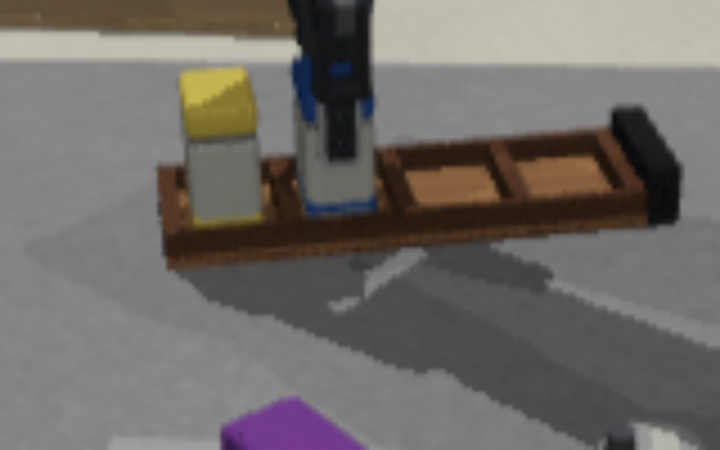

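Blue is in its pocket and nearly down. I'll lower 2 mm, release and retreat.

Request:
send_rows(increments=[{"slide": [2,0,0],"delta_rot": [0,0,0]},{"slide": [0,0,0],"delta_rot": [0,0,0]},{"slide": [0,0,0],"delta_rot": [0,0,0]}], claw=40)

```text
time: 15.22
position: [0.5536, -0.2179, 0.0433]
orientation: [0.702, -0.083, 0.702, 0.083]
wrist_force: [0.1, -0.7, -1.2]
gripper_width: 0.622
```

Request:
send_rows(increments=[{"slide": [0,0,0],"delta_rot": [0,0,0]},{"slide": [0,0,0],"delta_rot": [0,0,0]},{"slide": [0,0,0],"delta_rot": [0,0,0]},{"slide": [0,0,0],"delta_rot": [0,0,0]},{"slide": [0,0,0],"delta_rot": [0,0,0]},{"slide": [0,0,0],"delta_rot": [0,0,0]},{"slide": [-10,0,0],"delta_rot": [0,0,0]},{"slide": [-25,0,0],"delta_rot": [0,0,0]},{"slide": [-30,0,0],"delta_rot": [0,0,0]},{"slide": [-35,0,0],"delta_rot": [0,0,0]},{"slide": [-25,0,0],"delta_rot": [0,0,0]},{"slide": [-15,0,0],"delta_rot": [0,0,0]},{"slide": [0,0,0],"delta_rot": [0,0,0]},{"slide": [0,0,0],"delta_rot": [0,0,0]}], claw=85)

```text
time: 16.38
position: [0.5539, -0.2181, 0.1845]
orientation: [0.703, -0.083, 0.702, 0.082]
wrist_force: [0.1, -0.1, -1.0]
gripper_width: 0.993
```

```bash
python3 - <<'E'
from h import *
goal(pk(S0,SA,.03),.185,SA)
E
```

```text
turn [0.1802 0.0017 0.0015] slide mm [ -0.5 451.5  24.1] t 16.38 pos [ 0.5539 -0.2181  0.1845] w 84.8 F [ 0.1 -0.1 -1. ] j [-0.57  0.16  1.74 -0.    1.23 -2.37]
```

Request:
send_rows(increments=[{"slide": [0,0,0],"delta_rot": [0.09,0,0]},{"slide": [0,0,0],"delta_rot": [0.09,0,0]},{"slide": [0,12,0],"delta_rot": [0,0,0]},{"slide": [0,30,0],"delta_rot": [0,0,0]},{"slide": [0,32,2],"delta_rot": [0,0,0]},{"slide": [0,32,2],"delta_rot": [0,0,0]},{"slide": [0,32,2],"delta_rot": [0,0,0]},{"slide": [0,32,2],"delta_rot": [0,0,0]},{"slide": [0,32,2],"delta_rot": [0,0,0]},{"slide": [0,32,2],"delta_rot": [0,0,0]},{"slide": [0,32,2],"delta_rot": [0,0,0]},{"slide": [0,32,2],"delta_rot": [0,0,0]},{"slide": [0,32,2],"delta_rot": [0,0,0]},{"slide": [0,32,2],"delta_rot": [0,0,0]},{"slide": [0,32,2],"delta_rot": [0,0,0]},{"slide": [0,32,2],"delta_rot": [0,0,0]},{"slide": [0,16,0],"delta_rot": [0,0,0]},{"slide": [0,10,0],"delta_rot": [0,0,0]},{"slide": [0,0,0],"delta_rot": [0,0,0]},{"slide": [0,0,0],"delta_rot": [0,0,0]}], claw=85)

```text
time: 18.05
position: [0.5523, 0.2347, 0.1823]
orientation: [0.706, -0.02, 0.707, 0.019]
wrist_force: [-0.6, -0.7, -0.7]
gripper_width: 0.995
```

```bash
python3 - <<'E'
from h import *
goal(pk(S0,SA,.03),.041,SA)
im=cams.capture("wrist");cal=cams.get_calibration("wrist");cv2.imwrite("pics/w4.png",im)
for c,s in zip(["orange","green"],(.03,.09)):
  p=cal["R"]@np.r_[pk(S0,SA,s),.084]+cal["t"]; p=cal["mtx"]@p
  print(p[:2]/p[2],[(x[0],x[1].round(1)) for x in blobs(im,c,(190,100,320,380),300)[2]])
E
```

```text
turn [ 0.0018 -0.0017  0.0006] slide mm [141.3  -0.7   1.4] t 18.05 pos [0.5523 0.2347 0.1823] w 84.9 F [-0.6 -0.7 -0.7] j [ 0.21  0.18  1.73 -0.    1.24 -1.41]
[254.37301555 191.49364413] [(array([199, 157,  18,  32, 532], dtype=int32), array([207.8, 172.4])), (array([ 223,  169,   62,   41, 2400], dtype=int32), array([253.7, 188.5]))]
[254.33296177 252.14705523] [(array([202, 209,  17,  29, 438], dtype=int32), array([210.2, 222.9])), (array([ 226,  230,   57,   38, 2002], dtype=int32), array([253.8, 248.8]))]
```

View pics/w4.png

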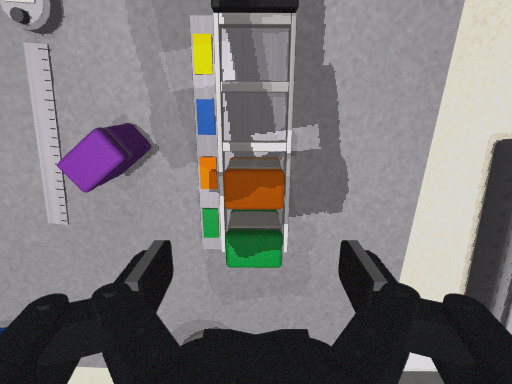

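The orange lid is at (254,189), predicted (254,191). Gripping orange.

Request:
send_rows(increments=[{"slide": [15,-1,0],"delta_rot": [0,0,0]},{"slide": [30,0,0],"delta_rot": [0,0,0]},{"slide": [30,0,0],"delta_rot": [0,0,0]},{"slide": [25,0,0],"delta_rot": [0,0,0]},{"slide": [20,0,0],"delta_rot": [0,0,0]},{"slide": [14,0,0],"delta_rot": [0,0,0]},{"slide": [8,0,0],"delta_rot": [0,0,0]},{"slide": [0,0,0],"delta_rot": [0,0,0]},{"slide": [0,0,0],"delta_rot": [0,0,0]}], claw=85)

```text
time: 18.85
position: [0.5537, 0.2334, 0.0419]
orientation: [0.707, -0.019, 0.707, 0.019]
wrist_force: [0.4, -0.0, 0.3]
gripper_width: 0.996
```

Request:
send_rows(increments=[{"slide": [0,0,0],"delta_rot": [0,0,0]},{"slide": [0,0,0],"delta_rot": [0,0,0]},{"slide": [0,0,0],"delta_rot": [0,0,0]},{"slide": [0,0,0],"delta_rot": [0,0,0]},{"slide": [0,0,0],"delta_rot": [0,0,0]},{"slide": [0,0,0],"delta_rot": [0,0,0]},{"slide": [0,0,0],"delta_rot": [0,0,0]},{"slide": [0,0,0],"delta_rot": [0,0,0]}], claw=40)

```text
time: 19.52
position: [0.5544, 0.2341, 0.0429]
orientation: [0.708, -0.019, 0.706, 0.019]
wrist_force: [-0.2, 0.9, 6.7]
gripper_width: 0.626
```

Request:
send_rows(increments=[{"slide": [-10,0,0],"delta_rot": [0,0,0]},{"slide": [-20,0,0],"delta_rot": [0,0,0]},{"slide": [-25,0,0],"delta_rot": [0,0,0]},{"slide": [-25,0,0],"delta_rot": [0,0,0]},{"slide": [-25,0,0],"delta_rot": [0,0,0]},{"slide": [-25,0,0],"delta_rot": [0,0,0]},{"slide": [-10,0,0],"delta_rot": [0,0,0]},{"slide": [0,0,0],"delta_rot": [0,0,0]},{"slide": [0,0,0],"delta_rot": [0,0,0]}], claw=40)

```text
time: 20.27
position: [0.5527, 0.2337, 0.1808]
orientation: [0.707, -0.019, 0.707, 0.019]
wrist_force: [-0.8, -0.5, -1.5]
gripper_width: 0.625
```

```bash
python3 - <<'E'
from h import *
goal(pk(W0,WA,-.03),.18,WA)
im=cams.capture("wrist");cv2.imwrite("pics/l3.png",im)
print([(x[0],x[1].round(1)) for x in blobs(im,"orange",(170,100,350,380),300)[2]])
E
```

```text
turn [-0.1803 -0.0005  0.    ] slide mm [   0.8 -439.5 -166.6] t 20.27 pos [0.5527 0.2337 0.1808] w 53.4 F [-0.8 -0.5 -1.5] j [ 0.21  0.18  1.73  0.    1.23 -1.41]
[(array([200, 157,  18,  32, 418], dtype=int32), array([208.7, 171.7])), (array([  190,   236,   131,    84, 10459], dtype=int32), array([255.4, 277.2]))]
```

Request:
send_rows(increments=[{"slide": [0,0,0],"delta_rot": [-0.09,0,0]},{"slide": [0,0,0],"delta_rot": [-0.09,0,0]},{"slide": [0,-12,-4],"delta_rot": [0,0,0]},{"slide": [0,-25,-8],"delta_rot": [0,0,0]},{"slide": [0,-32,-12],"delta_rot": [0,0,0]},{"slide": [0,-32,-12],"delta_rot": [0,0,0]},{"slide": [0,-32,-12],"delta_rot": [0,0,0]},{"slide": [0,-32,-12],"delta_rot": [0,0,0]},{"slide": [0,-32,-12],"delta_rot": [0,0,0]},{"slide": [0,-32,-12],"delta_rot": [0,0,0]},{"slide": [0,-32,-12],"delta_rot": [0,0,0]},{"slide": [0,-32,-12],"delta_rot": [0,0,0]},{"slide": [0,-32,-12],"delta_rot": [0,0,0]},{"slide": [0,-32,-12],"delta_rot": [0,0,0]},{"slide": [0,-32,-12],"delta_rot": [0,0,0]},{"slide": [0,-32,-12],"delta_rot": [0,0,0]},{"slide": [0,-19,-9],"delta_rot": [0,0,0]},{"slide": [0,0,0],"delta_rot": [0,0,0]},{"slide": [0,0,0],"delta_rot": [0,0,0]},{"slide": [0,0,0],"delta_rot": [0,0,0]}], claw=40)

```text
time: 21.98
position: [0.4938, -0.232, 0.18]
orientation: [0.702, -0.081, 0.703, 0.083]
wrist_force: [-0.0, 0.3, -1.2]
gripper_width: 0.621
```

```bash
python3 - <<'E'
from h import *
goal(pk(W0,WA,-.028),.0435,WA)
E
```

```text
turn [-0.0018 -0.0015 -0.0021] slide mm [136.5  -0.2   0.8] t 21.98 pos [ 0.4938 -0.232   0.18  ] w 53.0 F [-0.   0.3 -1.2] j [-0.65  0.06  1.87  0.    1.22 -2.45]
```

Request:
send_rows(increments=[{"slide": [15,0,0],"delta_rot": [0,0,0]},{"slide": [25,0,0],"delta_rot": [0,0,0]},{"slide": [25,0,0],"delta_rot": [0,0,0]},{"slide": [20,0,0],"delta_rot": [0,0,0]},{"slide": [12,0,0],"delta_rot": [0,0,0]},{"slide": [10,0,0],"delta_rot": [0,0,0]},{"slide": [10,0,0],"delta_rot": [0,0,0]},{"slide": [8,0,0],"delta_rot": [0,0,0]},{"slide": [6,0,0],"delta_rot": [0,0,0]},{"slide": [3,0,0],"delta_rot": [0,0,0]},{"slide": [2,0,0],"delta_rot": [0,0,0]},{"slide": [0,0,0],"delta_rot": [0,0,0]},{"slide": [0,0,0],"delta_rot": [0,0,0]}], claw=40)

```text
time: 23.07
position: [0.495, -0.2328, 0.0458]
orientation: [0.703, -0.083, 0.702, 0.082]
wrist_force: [0.2, 0.4, -0.8]
gripper_width: 0.626
```

```bash
python3 - <<'E'
from h import *
goal(pk(W0,WA,-.028),.044,WA)
im=cams.capture("side");cv2.imwrite("pics/d3.png",cv2.resize(im[130:230,170:330],None,fx=4.5,fy=4.5))
E
```

```text
turn [-0.0005  0.0006  0.0007] slide mm [ 1.8  0.9 -0.2] t 23.07 pos [ 0.495  -0.2328  0.0458] w 53.5 F [ 0.2  0.4 -0.8] j [-0.65  0.26  1.92  0.    0.96 -2.45]
```

View pics/d3.png

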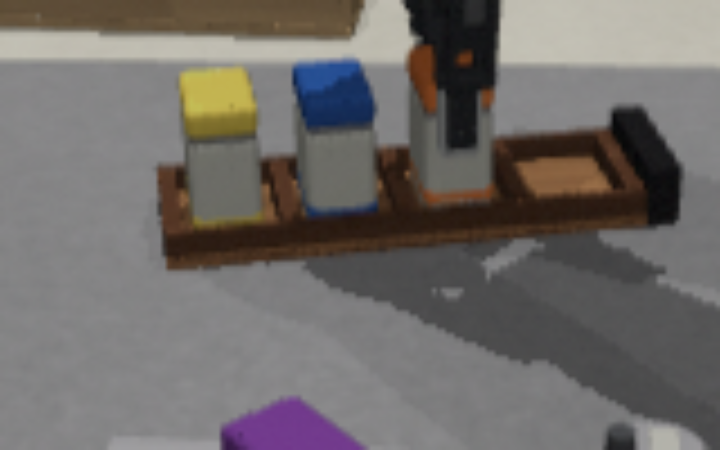

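Orange is in its pocket, with yellow and blue upright beside it. Lowering the last 2 mm and releasing.

Request:
send_rows(increments=[{"slide": [2,0,0],"delta_rot": [0,0,0]},{"slide": [0,0,0],"delta_rot": [0,0,0]},{"slide": [0,0,0],"delta_rot": [0,0,0]}], claw=40)

```text
time: 23.37
position: [0.4947, -0.2325, 0.0433]
orientation: [0.702, -0.083, 0.702, 0.083]
wrist_force: [-0.2, -0.9, -1.7]
gripper_width: 0.627
```

Request:
send_rows(increments=[{"slide": [0,0,0],"delta_rot": [0,0,0]},{"slide": [0,0,0],"delta_rot": [0,0,0]},{"slide": [0,0,0],"delta_rot": [0,0,0]},{"slide": [0,0,0],"delta_rot": [0,0,0]},{"slide": [0,0,0],"delta_rot": [0,0,0]},{"slide": [0,0,0],"delta_rot": [0,0,0]},{"slide": [-10,0,0],"delta_rot": [0,0,0]},{"slide": [-25,0,0],"delta_rot": [0,0,0]},{"slide": [-30,0,0],"delta_rot": [0,0,0]},{"slide": [-35,0,0],"delta_rot": [0,0,0]},{"slide": [-25,0,0],"delta_rot": [0,0,0]},{"slide": [-15,0,0],"delta_rot": [0,0,0]},{"slide": [0,0,0],"delta_rot": [0,0,0]},{"slide": [0,0,0],"delta_rot": [0,0,0]}], claw=85)

```text
time: 24.53
position: [0.4951, -0.2328, 0.1844]
orientation: [0.703, -0.083, 0.702, 0.082]
wrist_force: [-0.5, 0.3, -1.1]
gripper_width: 0.993
```

```bash
python3 - <<'E'
from h import *
goal(pk(S0,SA,.09),.185,SA)
E
```

```text
turn [0.1803 0.0016 0.0016] slide mm [ -0.6 462.9 143.7] t 24.53 pos [ 0.4951 -0.2328  0.1844] w 84.8 F [-0.5  0.3 -1.1] j [-0.65  0.05  1.86 -0.    1.22 -2.45]
```

Request:
send_rows(increments=[{"slide": [0,0,0],"delta_rot": [0.09,0,0]},{"slide": [0,0,0],"delta_rot": [0.09,0,0]},{"slide": [0,12,0],"delta_rot": [0,0,0]},{"slide": [0,30,0],"delta_rot": [0,0,0]},{"slide": [0,32,11],"delta_rot": [0,0,0]},{"slide": [0,32,11],"delta_rot": [0,0,0]},{"slide": [0,32,11],"delta_rot": [0,0,0]},{"slide": [0,32,11],"delta_rot": [0,0,0]},{"slide": [0,32,11],"delta_rot": [0,0,0]},{"slide": [0,32,11],"delta_rot": [0,0,0]},{"slide": [0,32,11],"delta_rot": [0,0,0]},{"slide": [0,32,11],"delta_rot": [0,0,0]},{"slide": [0,32,11],"delta_rot": [0,0,0]},{"slide": [0,32,11],"delta_rot": [0,0,0]},{"slide": [0,32,11],"delta_rot": [0,0,0]},{"slide": [0,32,11],"delta_rot": [0,0,0]},{"slide": [0,25,8],"delta_rot": [0,0,0]},{"slide": [0,12,4],"delta_rot": [0,0,0]},{"slide": [0,0,0],"delta_rot": [0,0,0]},{"slide": [0,0,0],"delta_rot": [0,0,0]}], claw=85)

```text
time: 26.2
position: [0.6124, 0.2376, 0.182]
orientation: [0.706, -0.02, 0.708, 0.02]
wrist_force: [0.3, 0.0, 0.2]
gripper_width: 0.995
```

```bash
python3 - <<'E'
from h import *
goal(pk(S0,SA,.09),.041,SA)
im=cams.capture("wrist");cal=cams.get_calibration("wrist");cv2.imwrite("pics/w5.png",im)
for c,s in zip(["green"],(.09,)):
  p=cal["R"]@np.r_[pk(S0,SA,s),.084]+cal["t"]; p=cal["mtx"]@p
  print(p[:2]/p[2],[(x[0],x[1].round(1)) for x in blobs(im,c,(190,100,320,380),300)[2]])
E
```

```text
turn [ 0.0023 -0.0023  0.0008] slide mm [141.   -0.4   1.1] t 26.2 pos [0.6124 0.2376 0.182 ] w 85.0 F [0.3 0.  0.2] j [ 0.2   0.31  1.58 -0.    1.26 -1.43]
[254.90717697 191.58136328] [(array([200, 157,  17,  32, 514], dtype=int32), array([208.1, 172.5])), (array([ 224,  169,   61,   40, 2353], dtype=int32), array([253.9, 188.5]))]
```

View pics/w5.png

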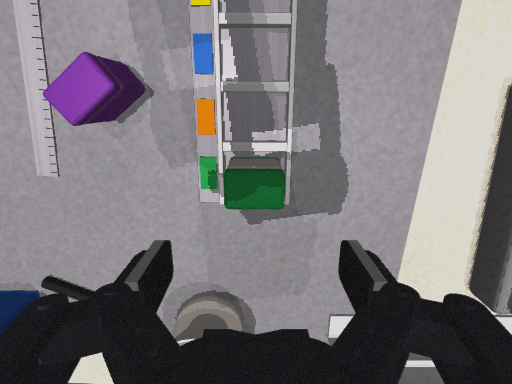

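The green lid is at (254,189), as predicted. A cup shows at (210,320), so I'll check its clearance before descending.

```bash
python3 - <<'E'
from h import *
c=cams.get_calibration("scene")
for z in(.0,.06,.09): print(ray(c,248,346,z),ray(c,285,380,z),ray(c,211,380,z))
d=cams.get_calibration("side")
for z in(.0,.06,.09): print(ray(d,70,250,z))
E
```

```text
[0.77681428 0.1400886  0.        ] [0.77779732 0.22120492 0.        ] [0.85567372 0.12749468 0.        ]
[0.78621446 0.15009361 0.06      ] [0.78710764 0.22379597 0.06      ] [0.85786621 0.13865076 0.06      ]
[0.79091455 0.15509612 0.09      ] [0.79176281 0.2250915  0.09      ] [0.85896246 0.1442288  0.09      ]
[0.84877709 0.06843868 0.        ]
[0.79797446 0.14169229 0.06      ]
[0.77257315 0.17831909 0.09      ]
```

The cup is at x ≥ 0.77, so it stays about 0.1 m clear of the gripper. Descending.

Request:
send_rows(increments=[{"slide": [15,-1,0],"delta_rot": [0,0,0]},{"slide": [30,0,0],"delta_rot": [0,0,0]},{"slide": [30,0,0],"delta_rot": [0,0,0]},{"slide": [25,0,0],"delta_rot": [0,0,0]},{"slide": [20,0,0],"delta_rot": [0,0,0]},{"slide": [14,0,0],"delta_rot": [0,0,0]},{"slide": [8,0,0],"delta_rot": [0,0,0]},{"slide": [0,0,0],"delta_rot": [0,0,0]},{"slide": [0,0,0],"delta_rot": [0,0,0]}], claw=85)

```text
time: 27.0
position: [0.614, 0.2362, 0.042]
orientation: [0.707, -0.019, 0.707, 0.019]
wrist_force: [-0.1, -0.1, 0.1]
gripper_width: 1.0
```

Request:
send_rows(increments=[{"slide": [0,0,0],"delta_rot": [0,0,0]},{"slide": [0,0,0],"delta_rot": [0,0,0]},{"slide": [0,0,0],"delta_rot": [0,0,0]},{"slide": [0,0,0],"delta_rot": [0,0,0]},{"slide": [0,0,0],"delta_rot": [0,0,0]},{"slide": [0,0,0],"delta_rot": [0,0,0]},{"slide": [0,0,0],"delta_rot": [0,0,0]},{"slide": [0,0,0],"delta_rot": [0,0,0]}], claw=40)

```text
time: 27.67
position: [0.6148, 0.2369, 0.043]
orientation: [0.708, -0.019, 0.706, 0.019]
wrist_force: [0.6, -0.3, 6.2]
gripper_width: 0.626
```

Request:
send_rows(increments=[{"slide": [-10,0,0],"delta_rot": [0,0,0]},{"slide": [-20,0,0],"delta_rot": [0,0,0]},{"slide": [-25,0,0],"delta_rot": [0,0,0]},{"slide": [-25,0,0],"delta_rot": [0,0,0]},{"slide": [-25,0,0],"delta_rot": [0,0,0]},{"slide": [-25,0,0],"delta_rot": [0,0,0]},{"slide": [-10,0,0],"delta_rot": [0,0,0]},{"slide": [0,0,0],"delta_rot": [0,0,0]},{"slide": [0,0,0],"delta_rot": [0,0,0]}], claw=40)

```text
time: 28.42
position: [0.6131, 0.2366, 0.1807]
orientation: [0.707, -0.019, 0.707, 0.019]
wrist_force: [-0.2, 0.2, -1.0]
gripper_width: 0.625
```

```bash
python3 - <<'E'
from h import *
goal(pk(W0,WA,-.09),.18,WA)
im=cams.capture("wrist");cv2.imwrite("pics/l4.png",im)
print([(x[0],x[1].round(1)) for x in blobs(im,"green",(170,100,350,380),300)[2]])
E
```

```text
turn [-0.1802 -0.0006  0.    ] slide mm [   0.7 -428.2 -286. ] t 28.42 pos [0.6131 0.2366 0.1807] w 53.4 F [-0.2  0.2 -1. ] j [ 0.2   0.31  1.58  0.    1.26 -1.43]
[(array([200, 157,  18,  32, 509], dtype=int32), array([208.7, 172.1])), (array([  191,   235,   130,    84, 10364], dtype=int32), array([255.3, 276.1]))]
```

Request:
send_rows(increments=[{"slide": [0,0,0],"delta_rot": [-0.09,0,0]},{"slide": [0,0,0],"delta_rot": [-0.09,0,0]},{"slide": [0,-12,-6],"delta_rot": [0,0,0]},{"slide": [0,-22,-14],"delta_rot": [0,0,0]},{"slide": [0,-30,-20],"delta_rot": [0,0,0]},{"slide": [0,-30,-20],"delta_rot": [0,0,0]},{"slide": [0,-30,-20],"delta_rot": [0,0,0]},{"slide": [0,-30,-20],"delta_rot": [0,0,0]},{"slide": [0,-30,-20],"delta_rot": [0,0,0]},{"slide": [0,-30,-20],"delta_rot": [0,0,0]},{"slide": [0,-30,-20],"delta_rot": [0,0,0]},{"slide": [0,-30,-20],"delta_rot": [0,0,0]},{"slide": [0,-30,-20],"delta_rot": [0,0,0]},{"slide": [0,-30,-20],"delta_rot": [0,0,0]},{"slide": [0,-30,-20],"delta_rot": [0,0,0]},{"slide": [0,-30,-20],"delta_rot": [0,0,0]},{"slide": [0,-20,-14],"delta_rot": [0,0,0]},{"slide": [0,-14,-10],"delta_rot": [0,0,0]},{"slide": [0,0,0],"delta_rot": [0,0,0]},{"slide": [0,0,0],"delta_rot": [0,0,0]}], claw=40)

```text
time: 30.13
position: [0.4352, -0.2457, 0.1799]
orientation: [0.702, -0.08, 0.703, 0.082]
wrist_force: [-0.1, 0.7, -0.7]
gripper_width: 0.624
```

```bash
python3 - <<'E'
from h import *
goal(pk(W0,WA,-.088),.0435,WA)
E
```

```text
turn [-0.0042 -0.0014 -0.0024] slide mm [136.4  -0.5   1. ] t 30.13 pos [ 0.4352 -0.2457  0.1799] w 53.3 F [-0.1  0.7 -0.7] j [-0.74 -0.06  1.98  0.    1.22 -2.54]
```

Request:
send_rows(increments=[{"slide": [15,0,0],"delta_rot": [0,0,0]},{"slide": [25,0,0],"delta_rot": [0,0,0]},{"slide": [25,0,0],"delta_rot": [0,0,0]},{"slide": [20,0,0],"delta_rot": [0,0,0]},{"slide": [12,0,0],"delta_rot": [0,0,0]},{"slide": [10,0,0],"delta_rot": [0,0,0]},{"slide": [10,0,0],"delta_rot": [0,0,0]},{"slide": [8,0,0],"delta_rot": [0,0,0]},{"slide": [6,0,0],"delta_rot": [0,0,0]},{"slide": [3,0,0],"delta_rot": [0,0,0]},{"slide": [2,0,0],"delta_rot": [0,0,0]},{"slide": [0,0,0],"delta_rot": [0,0,0]},{"slide": [0,0,0],"delta_rot": [0,0,0]}], claw=40)

```text
time: 31.22
position: [0.4368, -0.2459, 0.0457]
orientation: [0.702, -0.083, 0.702, 0.082]
wrist_force: [0.7, -0.6, -1.5]
gripper_width: 0.626
```

```bash
python3 - <<'E'
from h import *
goal(pk(W0,WA,-.088),.044,WA)
im=cams.capture("side");cv2.imwrite("pics/d4.png",cv2.resize(im[130:230,170:330],None,fx=4.5,fy=4.5))
E
```

```text
turn [-0.0004  0.0005  0.0007] slide mm [ 1.7  0.1 -0.5] t 31.22 pos [ 0.4368 -0.2459  0.0457] w 53.4 F [ 0.7 -0.6 -1.5] j [-0.74  0.16  2.04 -0.    0.94 -2.54]
```

View pics/d4.png

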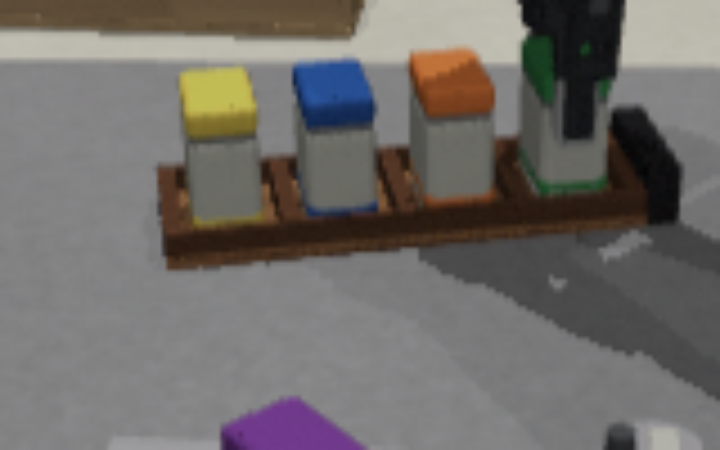

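Green is in the pocket next to the block. I'll release it, then rise and back off so the rack is in clear view.

Request:
send_rows(increments=[{"slide": [2,0,0],"delta_rot": [0,0,0]},{"slide": [0,0,0],"delta_rot": [0,0,0]},{"slide": [0,0,0],"delta_rot": [0,0,0]}], claw=40)

```text
time: 31.52
position: [0.4365, -0.2456, 0.0433]
orientation: [0.702, -0.083, 0.702, 0.083]
wrist_force: [0.2, -0.1, -0.7]
gripper_width: 0.629
```

Request:
send_rows(increments=[{"slide": [0,0,0],"delta_rot": [0,0,0]},{"slide": [0,0,0],"delta_rot": [0,0,0]},{"slide": [0,0,0],"delta_rot": [0,0,0]},{"slide": [0,0,0],"delta_rot": [0,0,0]},{"slide": [0,0,0],"delta_rot": [0,0,0]},{"slide": [0,0,0],"delta_rot": [0,0,0]},{"slide": [-10,0,0],"delta_rot": [0,0,0]},{"slide": [-25,0,0],"delta_rot": [0,0,0]},{"slide": [-30,0,0],"delta_rot": [0,0,0]},{"slide": [-35,0,0],"delta_rot": [0,0,0]},{"slide": [-25,0,0],"delta_rot": [0,0,0]},{"slide": [-15,0,0],"delta_rot": [0,0,0]},{"slide": [0,20,15],"delta_rot": [0,0,0]},{"slide": [0,25,20],"delta_rot": [0,0,0]},{"slide": [0,25,20],"delta_rot": [0,0,0]},{"slide": [0,25,20],"delta_rot": [0,0,0]},{"slide": [0,20,15],"delta_rot": [0,0,0]},{"slide": [0,0,0],"delta_rot": [0,0,0]},{"slide": [0,0,0],"delta_rot": [0,0,0]}], claw=85)

```text
time: 33.1
position: [0.4977, -0.1119, 0.184]
orientation: [0.702, -0.084, 0.702, 0.083]
wrist_force: [0.8, -0.3, -0.4]
gripper_width: 0.995
```

```bash
python3 - <<'E'
from h import *
goal(W0,.2,WA)
im=cams.capture("side");cv2.imwrite("pics/f1.png",cv2.resize(im[130:230,170:330],None,fx=4.5,fy=4.5))
im=cams.capture("scene");cv2.imwrite("pics/f2.png",cv2.resize(im[80:220,120:270],None,fx=4,fy=4,interpolation=cv2.INTER_CUBIC))
cs=cams.get_calibration("scene")
r=Ro.from_euler('z',-WA).as_matrix()[:2,:2]
for c in HUE:
  for s,ce,i in blobs(im,c,(130,90,270,215),60)[2]:
    print(c,s[4],ce.round(1),(r@(ray(cs,*ce,.082)[:2]-W0)).round(4))
E
```

```text
turn [0.0023 0.0004 0.0006] slide mm [ -16.  -116.1   -2.9] t 33.1 pos [ 0.4977 -0.1119  0.184 ] w 84.9 F [ 0.8 -0.3 -0.4] j [-0.44 -0.04  1.95 -0.    1.22 -2.25]
yellow 351 [176.1 164.1] [0.0933 0.0036]
blue 310 [191.1 146.2] [0.0351 0.004 ]
orange 335 [205.2 129.5] [-0.0237  0.0045]
orange 64 [170.4 187.5] [0.1502 0.0283]
green 223 [218.3 113.1] [-0.0855  0.0036]
```

View pics/f1.png

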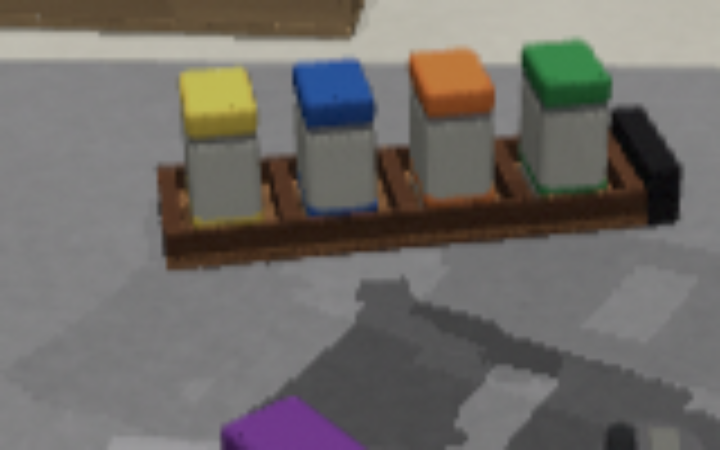

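View pics/f2.png

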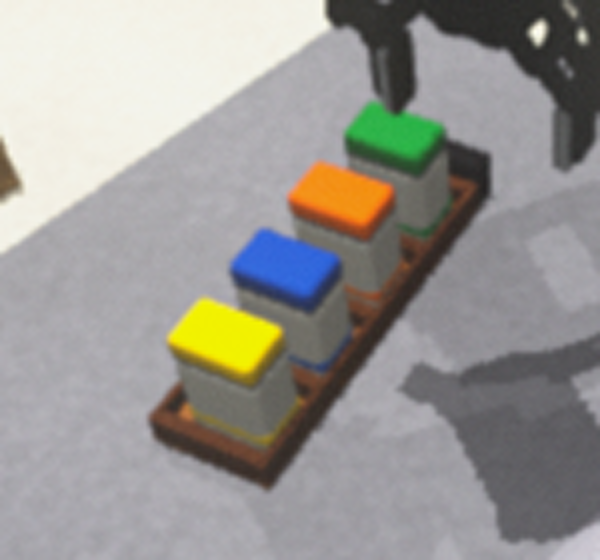

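All four stand upright in the correct order, foot bands down inside the pockets. The lid centroids read 3–6 mm from the pocket centres; the colour blobs include the lids' camera-facing sides, which pulls them toward the camera. Handing in.

```bash
python3 -c "
from bench import order
print(order.hand_in())"
```

```text
the job is handed in; nothing more can be done
None
```

I moved all four canisters into the wooden rack in reverse order and handed the job in at about 33 s of the 109 s allowed. From the wooden rack's black block outwards they now stand green, orange, blue, yellow. The steel rack ran yellow, blue, orange, green from its own block. The purple look-alike was never touched.

- **Position:** in the last pictures every canister is upright in its own pocket. Their lids measured 3 to 6 mm from the pocket centres, inside the 11 mm limit. I think part of that is measuring bias, because the colour masks also take in the lid sides facing the camera.
- **Seating height:** I did not measure this directly. I judged it from the tool height at release (43–44 mm), which matched the height at each grip in the steel rack, and from the foot bands showing inside the pockets.
- **Forces:** the wrist force stayed under about 7 N at every reading, and the gripper was open and clear of the rack at the end.
- **Refused call:** the first move call was rejected for missing keys. Nothing moved, and I resent it.

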